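Fit the change gear and latch it

TASK

Take the coarse-toothed gear from the sloping rack and slide it down over the stub on the drive plate, rocking it a little about its axis until its teeth drop into mesh with the fixed drive gear and it sits fully home. Then swing the latch arm closed so that it lies over the gear. Leave the fine-toothed gear on its pin and the loose things on the bench where they are.

Things in the scene. Friction and masses are not known exactly. Their poses are not given: they have to be found in the camera images.
- coarse_gear_center (a point): Gear to fit: steel, 14 big teeth, 0.3 kg; disc 79 mm over tips, 15 thick (1 to 16 above the underside), teeth 6.6 wide at pitch radius 35; hex hub 32 across flats, to 46; 18.5 mm through bore. Point: on the axis, half-way up (23 up). z = axis, out of the hub end; hub flats face +y and -y; a tooth along +x, others every 360/14 deg. Starts on either rack pin, square to the slope
- fine_gear_center (a point): The gear that must stay: the same size, hub and bore, but with 30 small teeth; on the rack's other pin. Same point and axes. It cannot mesh with the drive gear
- gear_rack: Fixed wooden rack; its top board (112 mm along the slope, 226 mm wide) slopes 30 degrees, facing the rack's -x and up. Origin: on the bench under the board's middle; x to the high back, y along its width, z up. Two pins, 16 mm diameter, 13 tall, stand square to the board at y = +60 and -60 mm, feet 42 mm above the bench at x = 0; a gear is drawn off along that leaning axis
- drive_plate: Fixed grey steel plate 180 x 160 x 10 mm on the bench. Origin: on the bench exactly under the stub's axis; x runs from the stub to the drive gear, y from the stub to the latch pivot, z up. A collar round the foot of the stub is the seat: the gear's underside rests on it 16 mm above the bench when it is home
- stub_top (a point): Tip of the upright steel stub that the gear goes on: 56 mm above the bench. The stub is 16 mm in diameter, tapering to 7 mm over its top 10 mm
- drive_gear: Fixed steel gear, 16 teeth, 89 mm over the tips, 16 mm thick, lying flat 16 to 32 mm above the bench; its nut reaches 46 mm. Origin: on its axis at its underside, 75.5 mm from the stub's axis along the plate's x. A tooth points along its own +x, others every 22.5 deg (differs each time; it does not turn). Teeth 6.6 mm wide at pitch radius 40: about 2.5 mm play in mesh
- latch (a joint): Angle of the latch arm about its upright pivot, rad: 0 = closed (over the stub, at its stop), grows as it opens toward the drive gear's side (counter-clockwise from above), 2.15 = fully open. Stays where left; about 1 N at the knob moves it. Closed, its underside is 3 mm above the hub of a seated gear; a gear not home blocks it
- latch_pivot (a point): The latch's pivot axis, 88 mm from the stub's axis along the plate's +y, 68 mm above the bench (middle of the arm's thickness)
- latch_knob (a point): Middle of the black upright round knob at the end of the latch arm, 16 mm diameter, 28 mm tall (71 to 99 mm above the bench), 88 mm from the pivot; push or pull it along its arc. The arm is a flat bar 18 mm wide, 6 mm thick
- bushing_a: Bystander: black rubber bushing, 48 mm diameter, 39 mm tall, behind the drive plate; origin at its underside
- bushing_b: Bystander: black rubber bushing, 50 mm diameter, 39 mm tall, between the rack and the plate near the bench's front; origin at its underside
- tin: Bystander: white tin, 64 mm diameter, 84 mm tall; origin at its underside
- pen: Bystander: marker pen, 131 mm long, 18 mm thick, lying in front of the rack; origin at its underside
- plug: Bystander: small black flanged rubber plug, 45 mm wide, 30 mm tall, behind the rack; origin at its underside
Mind the look-alikes: they are no part of the job. Leave any red look-alike of the part that bears coarse_gear_center alone.

How it is judged:
By the outcome, as a careful person would: the job done as asked, in the order asked, and still so for the second after the job is handed in, with the robot touching nothing.
It also fails if it takes over 56 s, if anything falls off the work surface, if the arm or the gripper's body presses on something with over 40 N, if the wrist force passes 120 N, or if a joint passes its speed limit or range.

ROBOT

A 6-joint arm with a two-finger parallel gripper is mounted at the origin on a cart in front of the work surface, level with it; the furniture and walls round the work are solid. World frame = base frame: x ahead of the robot, y to its left, z up, the work surface at z = 0. Lengths are in mm, angles in rad, forces in N, time in s.
With the tool pointing down it reaches from about 275 to 750 mm from the base axis. Payload 10.2 kg.
Tool frame: the origin (TCP) lies at the very end of the fingers, on their centre line; the grasp point (between the pads) lies 19 mm behind it (ctrl.tcp_to_grasp is the distance from the TCP to the grasp point, in mm); z points along the fingers, x is the direction in which the jaws open and shut, and the axes are right-handed (so a half turn about z gives the same grasp; the last joint's range is limited). The gripper opens to 85 mm and grips with 20 to 120 N. Pads are 22 mm wide; open, the fingers measure 114 mm over their backs; the gripper's body (76 mm by 85 mm) begins 54 mm behind the grasp point. The pads swing forward as they close: fully open they stand 13 mm farther back than shut.
Start: joints at [-1.56, 0.313, 1.498, -0, 1.331, -0.223], TCP at [121.616, -510.726, 231.294] pointing down, gripper open.
Joint ranges: [-2.94, 2.94], [-0.97, 2.17], [0.19, 2.56], [-1.23, 4.37], [0.02, 3.11], [-2.88, 2.88]. Speed limits (rad/s): [2.39, 2.39, 3.01, 3.14, 3.14, 3.14].

INTERFACE

Orientations are given as a unit quaternion [w, x, y, z].
In Python, from rig import monitor, vision, order, ctrl gives the robot as it stands. The module is installed in compiled form; this text tells all that it offers.
- The arm moves only by the shell command python3 -m pendant 'ROWS' [FORCE]. ROWS is JSON, a list that holds one entry, the list of rows, each a list of 5 numbers: the closure, from -1 (fully open) to 1 (shut), then the shift along the world's x, y, z in m, then the turn about the world's z in degrees. In form: [[[fingers, dx, dy, dz, spin], ...]]. A call has 1 to 20 rows; each row is the pose to reach, as a shift and turn from the pose commanded when the call began; what a row does not reach only later rows make up. A row lasts 1/10 s, in which the tool goes at most 50 mm and 8.59 degrees, less where a joint would pass 70% of its speed; a pose out of reach is approached as far as the arm can. A call with a gripper value outside its range is refused whole. The fingers move at their own pace and stop on an object; FORCE is the grip in N (left out, the last holds). Time passes only in rows, so rows that repeat a pose let the fingers close. It gives the time, the measured TCP pose, the force and the opening at its end, in the units of the state.
- monitor.sense(): the state, without advancing time (a new reading comes with each control period).
- vision.capture(name): name is "scene" or "top" or "wrist"; returns (picture, depth): 384x512x3 uint8, red, green, blue; 384x512 float32, mm along the optical axis (not along the pixel's ray), 0 where there is no reading.
- vision.camera_info(name): a dict with "fov_y" (degrees; the focal length in pixels is half the picture's height over the tangent of half this angle, whatever the lens; pixels are square), "cx", "cy" (the principal point, pixels), "R" (3x3) and "t" (3): a world point X has camera coordinates R X + t; the wrist camera has in their place "hand_eye" (4x4, takes a point from camera to tool coordinates, whose origin is the TCP and whose axes are the tool frame's). Camera axes: x right, y down, z forward; pixel columns grow to the right and rows downward; lengths in mm; the calibration is good to about 2 mm. The wrist camera is an equidistant fisheye: a pixel r from the principal point sees the ray r / f radians off the axis. A picture is of the moment at which its call begins: read the wrist's pose just before it. camera_info takes no time and is no camera call.
- order.finish_job(): hands the job in, once; it reports no verdict.
The state is a dict: "time_s": time; "joints": joint angles; "dq": joint speeds; "tau": joint torques, N m; "eef_pos": TCP position; "ee_rot": TCP orientation; "force": force on the tool from outside, world axes, zero at the start; "wrist_torque": the same for the moment, N m; "grip_width": opening from 0.0 (shut) to 1.0 (fully open).
Only numpy, scipy, OpenCV 4.12 (cv2) and the standard library are available. Lean on these libraries where they do the work, as an engineer would, in place of code of your own. Each camera call takes 0.05 s, during which the arm holds its last target.

## Working session

There is one attempt and no reset: what is moved stays moved. The work goes in short steps, Python scripts to look and compute and a shell command to move; the robot and the scene stay as the last step left them, time stands still between calls to the robot, and variables do not carry over. Pictures are saved under pics/ and viewed, and the job is handed in when it is done.

```bash
mkdir -p pics; ls; python3 - <<'E'
from rig import monitor, vision, order, ctrl
import cv2,numpy as np
s=monitor.sense();print(s)
print(ctrl.tcp_to_grasp)
for n in ("scene","top","wrist"):
    p,d=vision.capture(n); cv2.imwrite(f"pics/{n}0.png",cv2.cvtColor(p,cv2.COLOR_RGB2BGR)); np.save(f"pics/{n}0.npy",d)
    print(n,vision.camera_info(n))
E
```

```text
pics
{'time_s': 0.0, 'joints': array([-1.56040076e+00,  3.13483985e-01,  1.49843425e+00,  2.18530091e-06,
        1.33099843e+00, -2.23390854e-01]), 'dq': array([ 0.00043559, -0.00109828,  0.00065057,  0.00064677, -0.00088726,
       -0.00108178]), 'tau': array([ 1.38245010e-03, -4.12267041e+01, -2.59741634e+01, -1.17248433e-04,
        4.17638061e-03, -1.11372569e-05]), 'eef_pos': array([ 121.61352591, -510.45869381,  230.71875089]), 'ee_rot': array([-5.15883293e-04,  7.84748860e-01, -6.19813511e-01, -4.14874044e-04]), 'force': array([-0.15083048, -0.39614334,  0.28369055]), 'wrist_torque': array([ 0.0262184 , -0.00564536,  0.01349163]), 'grip_width': 0.9981006177489702}
18.700000000000003
scene {'fov_y': 43.39809001529544, 'cx': 258.31090207133616, 'cy': 196.36629755854494, 'R': array([[-0.39915819,  0.91669601,  0.01847092],
       [ 0.52863596,  0.24655114, -0.812254  ],
       [-0.74914402, -0.31445344, -0.58301138]]), 't': array([ 330.2336804 , -216.94808513, 1886.89174641])}
top {'fov_y': 50.217807314323444, 'cx': 246.48124371566763, 'cy': 188.21737952568765, 'R': array([[ 0.02697217, -0.99962676,  0.0043399 ],
       [-0.97885172, -0.02729183, -0.20274235],
       [ 0.20278512,  0.00122028, -0.9792225 ]]), 't': array([-114.88855922,  559.10784457, 1322.77905305])}
wrist {'fov_y': 65.70646984690485, 'cx': 260.6993054518493, 'cy': 196.71935021975528, 'hand_eye': array([[ 9.99998965e-01, -1.20106997e-03,  7.92434238e-04,
         1.31424572e-01],
       [ 8.76438346e-04,  9.45173828e-01,  3.26566483e-01,
        -8.55465809e+01],
       [-1.14121730e-03, -3.26565450e-01,  9.45173902e-01,
        -1.43680058e+02],
       [ 0.00000000e+00,  0.00000000e+00,  0.00000000e+00,
         1.00000000e+00]])}
```

View pics/scene0.png

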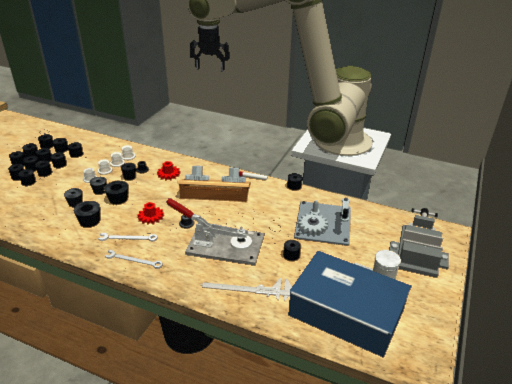

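View pics/top0.png

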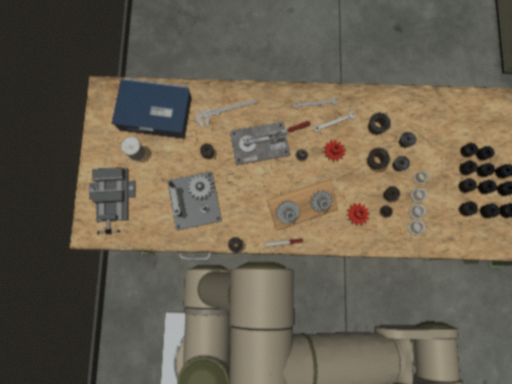

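View pics/wrist0.png

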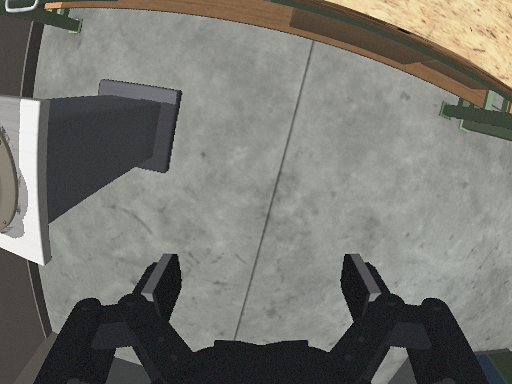

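```bash
python3 - <<'E'
import cv2
a=cv2.imread("pics/top0.png")[130:260,120:350]; cv2.imwrite("pics/top0c.png",cv2.resize(a,None,fx=3.4,fy=3.4,interpolation=cv2.INTER_CUBIC))
a=cv2.imread("pics/scene0.png")[150:270,150:400]; cv2.imwrite("pics/scene0c.png",cv2.resize(a,None,fx=3.2,fy=3.2,interpolation=cv2.INTER_CUBIC))
E
```

```text
(no output)
```

View pics/top0c.png

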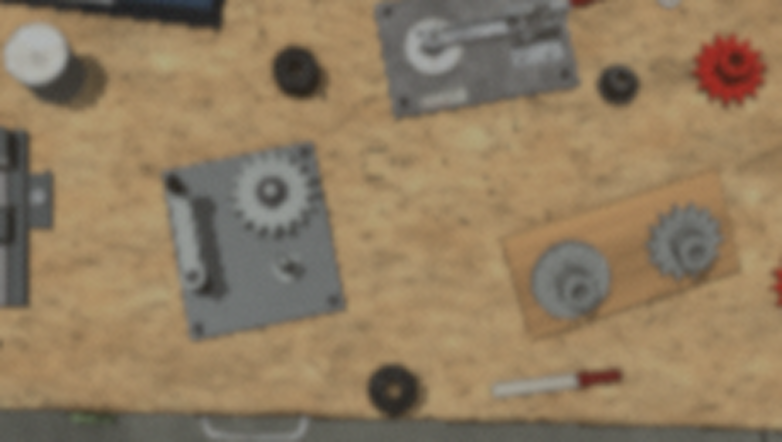

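View pics/scene0c.png

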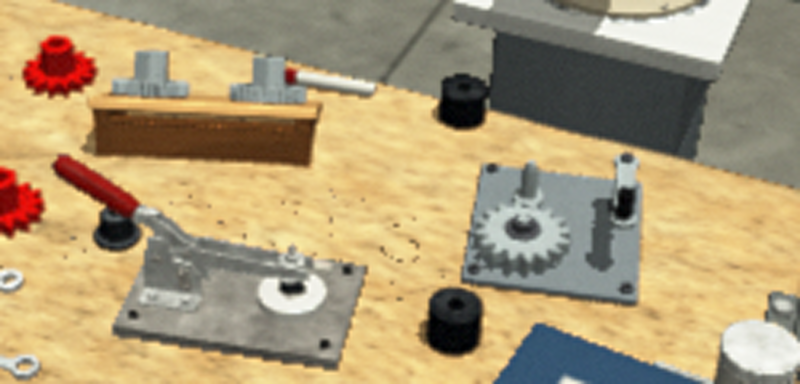

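```bash
cat > h.py <<'E'
import numpy as np, cv2
from scipy.spatial.transform import Rotation as Ro
from rig import monitor, vision
def foc(i): return 192/np.tan(np.radians(i['fov_y']/2))
def ray(name,u,v,st=None):
    i=vision.camera_info(name); f=foc(i)
    x,y=u-i['cx'],v-i['cy']
    if name!='wrist':
        d=np.array([x/f,y/f,1.]); R=np.array(i['R']); return -R.T@i['t'], R.T@(d/np.linalg.norm(d))
    r=np.hypot(x,y); th=r/f; d=np.array([np.sin(th)*x/max(r,1e-9),np.sin(th)*y/max(r,1e-9),np.cos(th)])
    H=np.array(i['hand_eye']); p,q=st
    T=Ro.from_quat([q[1],q[2],q[3],q[0]]).as_matrix()
    return T@H[:3,3]+p, T@(H[:3,:3]@d)
def at_z(name,u,v,z,st=None):
    o,d=ray(name,u,v,st); return o+d*(z-o[2])/d[2]
def proj(X,st):
    i=vision.camera_info('wrist'); f=foc(i); H=np.array(i['hand_eye']); p,q=st
    T=Ro.from_quat([q[1],q[2],q[3],q[0]]).as_matrix()
    c=H[:3,:3].T@(T.T@(np.asarray(X,float)-p)-H[:3,3]); r=np.hypot(c[0],c[1]); th=np.arctan2(r,c[2])
    return np.array([i['cx']+f*th*c[0]/r, i['cy']+f*th*c[1]/r])
def tri(rays):
    A=np.zeros((3,3));b=np.zeros(3)
    for o,d in rays:
        P=np.eye(3)-np.outer(d,d);A+=P;b+=P@o
    X=np.linalg.solve(A,b); return X,[np.linalg.norm((np.eye(3)-np.outer(d,d))@(X-o)) for o,d in rays]
def snap(tag):
    s=monitor.sense(); st=(s['eef_pos'],s['ee_rot']); p,d=vision.capture('wrist')
    cv2.imwrite(f"pics/{tag}.png",cv2.cvtColor(p,cv2.COLOR_RGB2BGR)); np.savez(f"pics/{tag}.npz",p=st[0],q=st[1],d=d); print(s['time_s'],st,s['force'],s['grip_width'])
def load(tag):
    z=np.load(f"pics/{tag}.npz"); return (z['p'],z['q']),z['d']
def crop(tag,x0,y0,x1,y1,k):
    a=cv2.imread(f"pics/{tag}.png")[y0:y1,x0:x1]; cv2.imwrite(f"pics/{tag}_c{x0}_{y0}.png",cv2.resize(a,None,fx=k,fy=k,interpolation=cv2.INTER_CUBIC))
E
python3 - <<'E'
from h import *
for n,u,v,z in [("coarse hub",690/3.4+120,250/3.4+130,90),("fine hub",578/3.4+120,288/3.4+130,90),("stub",290/3.4+120,268/3.4+130,50),("dg",273/3.4+120,192/3.4+130,40),("pivot",196/3.4+120,280/3.4+130,70),("knob",175/3.4+120,184/3.4+130,95)]:
    print(n,at_z('top',u,v,z).round())
from rig import monitor
q=monitor.sense()['ee_rot'];print(Ro.from_quat([q[1],q[2],q[3],q[0]]).as_matrix().round(3))
E
```

```text
coarse hub [ 511. -351.   90.]
fine hub [ 471. -243.   90.]
stub [489.  37.  50.]
dg [567.  58.  40.]
pivot [472. 125.  70.]
knob [561. 147.  95.]
[[ 0.232 -0.973 -0.   ]
 [-0.973 -0.232  0.001]
 [-0.001 -0.    -1.   ]]
```

```bash
python3 -m pendant '[[[-1,0.04,0.018,0,0],[-1,0.08,0.035,0,0],[-1,0.12,0.05,0,0],[-1,0.16,0.065,0,0],[-1,0.2,0.08,0,0],[-1,0.24,0.1,0,0],[-1,0.28,0.115,0,0],[-1,0.32,0.13,0,0],[-1,0.36,0.15,0,0],[-1,0.384,0.16,0.005,0],[-1,0.384,0.16,0.005,0],[-1,0.384,0.16,0.005,0]]]' 40; python3 -c "
from h import *
snap('w1')"
```

```text
time_s: 1.35
eef_pos: [505.6, -350.5, 235.8]
ee_rot: [0.0, 0.785, -0.619, -0.0]
force: [0.7, 0.9, 0.5]
grip_width: 0.999
1.35 (array([ 505.59334052, -350.53124248,  235.77421062]), array([ 8.15312317e-05,  7.85000896e-01, -6.19494464e-01, -4.42123693e-04])) [0.66765048 0.89722187 0.46169046] 0.9990443831516589
```

View pics/w1.png

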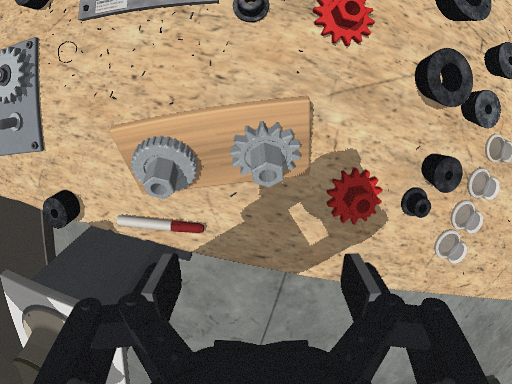

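Candidates in w1: grey coarse gear (265,150), grey fine gear (165,160), red gears (345,15) and (355,197). By description, I choose the grey one with big teeth at (265,150). Next comes a closer look.

```bash
python3 -m pendant '[[[-1,0.0,-0.015,-0.04,3],[-1,0.01,-0.03,-0.075,6],[-1,0.01,-0.03,-0.075,6],[-1,0.01,-0.03,-0.075,6]]]'; python3 -c "
from h import *
snap('w2')
crop('w1',190,90,340,210,5)
crop('w2',140,90,340,240,4)"
```

```text
time_s: 1.8
eef_pos: [514.8, -381.2, 161.7]
ee_rot: [-0.0, 0.815, -0.579, -0.0]
force: [-0.2, 0.3, 1.1]
grip_width: 1.001
1.8 (array([ 514.84440917, -381.18117079,  161.68466877]), array([-5.60398669e-05,  8.15439561e-01, -5.78842134e-01, -3.21960056e-04])) [-0.17146912  0.33102145  1.14847761] 1.001254042007336
```

View pics/w2.png

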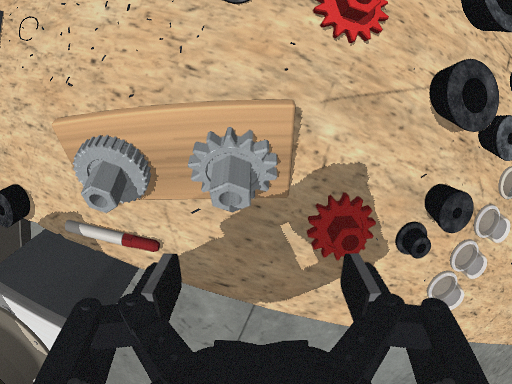

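View pics/w1_c190_90.png

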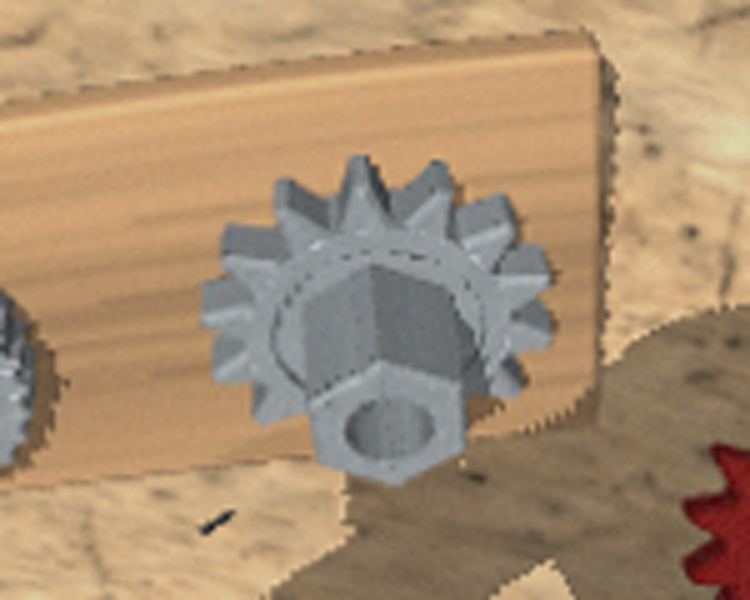

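View pics/w2_c140_90.png

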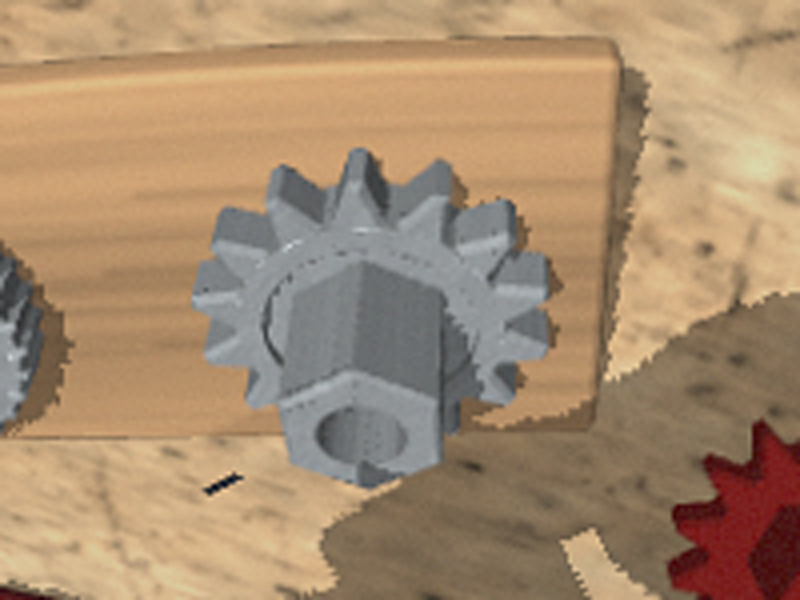

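```bash
python3 - <<'E'
from h import *
s1,d1=load('w1');s2,d2=load('w2')
A=np.array([(380,362),(468,385),(467,440),(398,487),(318,455),(308,400)])/5+[190,90]
B=np.array([(350,373),(443,405),(437,463),(372,489),(293,462),(280,405)])/4+[140,90]
P=[]
for a,b in zip(A,B):
    X,e=tri([ray('wrist',*a,s1),ray('wrist',*b,s2)]); P.append(X); print(X.round(1),np.round(e,1))
P=np.array(P);c=P.mean(0);print('top centre',c)
n=np.linalg.svd(P-c)[2][2]; print('normal',n, np.linalg.norm(P-c,axis=1))
# depth-based board plane & hub face
def p3(tag,st,d,u,v):
    i=vision.camera_info('wrist');f=foc(i);o,r=ray('wrist',u,v,st)
    x,y=u-i['cx'],v-i['cy'];th=np.hypot(x,y)/f
    return o+r*d[int(v),int(u)]/np.cos(th)
for u,v in [(80,130),(170,130),(180,170),(280,120),(285,180),(160,185)]: print('board',p3('w2',s2,d2,u,v).round(1))
Q=np.array([p3('w2',s2,d2,u,v) for u in range(60,295,3) for v in range(105,195,3)])
# rim face
for b in B: 
    w=b+(B.mean(0)-b)*.2; print('rim',p3('w2',s2,d2,*w).round(1))
Qb=np.array([p3('w2',s2,d2,u,v) for u in range(165,292,5) for v in (115,118,121)]+[p3('w2',s2,d2,u,v) for u in (168,172,176,180) for v in range(125,190,5)])
c0=Qb.mean(0);n=np.linalg.svd(Qb-c0)[2][2];n*=np.sign(n[2]);print('board n',n,np.degrees(np.arccos(n[2])),'az',np.degrees(np.arctan2(n[1],n[0])),np.abs((Qb-c0)@n).mean(),c0)
E
```

```text
[ 529.  -350.7   95.3] [0.1 0.1]
[ 527.9 -369.1   92.3] [0. 0.]
[ 517.6 -371.4   95.3] [0.1 0.1]
[ 497.4 -362.7   69.5] [0.3 0.3]
[ 503.5 -344.4   82. ] [0.7 0.7]
[ 516.1 -339.2   87.5] [0.3 0.3]
top centre [ 515.23605326 -356.24777274   86.97381375]
normal [ 0.60774356  0.01256303 -0.79403396] [16.98320893 18.77608657 17.44255251 25.74798129 17.41197385 17.05210898]
board [ 524.3 -204.1   66.5]
board [ 546.9 -289.1   60.3]
board [ 508.2 -302.6   36.7]
board [ 583.8 -374.1   63. ]
board [ 529.6 -401.3   29.8]
board [ 483.  -284.3   26.7]Traceback (most recent call last):
  File "<stdin>", line 16, in <module>
  File "<stdin>", line 12, in p3
  File "h.py", line 6, in ray
    i=vision.camera_info(name); f=foc(i)
ValueError: time passes only in moves, steps and waits
```

```bash
python3 - <<'E'
from rig import vision
import pickle
pickle.dump({n:vision.camera_info(n) for n in("scene","top","wrist")},open("ci.pkl","wb"))
E
sed -i 's/vision.camera_info(\([^)]*\))/CI[\1]/; s/^def foc/import pickle; CI=pickle.load(open("ci.pkl","rb"))\ndef foc/' h.py
cat >> h.py <<'E'
def p3(st,d,u,v):
    i=CI['wrist'];f=foc(i);o,r=ray('wrist',u,v,st)
    th=np.hypot(u-i['cx'],v-i['cy'])/f
    return o+r*d[int(round(v)),int(round(u))]/np.cos(th)
E
python3 - <<'E'
from h import *
s2,d2=load('w2')
B=np.array([(350,373),(443,405),(437,463),(372,489),(293,462),(280,405)])/4+[140,90]
for b in B: 
    w=b+(B.mean(0)-b)*.2; print('rim',p3(s2,d2,*w).round(1))
Qb=np.array([p3(s2,d2,u,v) for u in range(165,292,5) for v in (115,118,121)]+[p3(s2,d2,u,v) for u in (168,172,176,180) for v in range(125,190,5)])
c0=Qb.mean(0);n=np.linalg.svd(Qb-c0)[2][2];n*=np.sign(n[2]);print('board n',n,np.degrees(np.arccos(n[2])),'az',np.degrees(np.arctan2(n[1],n[0])),np.abs((Qb-c0)@n).mean(),c0)
for u,v in [(140+300/4,90+265/4)]:print(p3(s2,d2,u,v))
E
```

```text
rim [ 525.1 -351.7   89.7]
rim [ 523.5 -367.    85.4]
rim [ 512.  -369.6   79.8]
rim [ 501.8 -361.1   74.2]
rim [ 504.  -347.3   78.9]
rim [ 515.2 -342.8   85.7]
board n [-0.46931522 -0.17078657  0.86635742] 29.961931979077967 az -160.00325596503833 0.4927725197356912 [ 552.02428362 -318.00950694   57.76897818]
[ 538.73537208 -333.51845982   66.81841898]
```

```bash
python3 -m pendant '[[[-0.6,0.0045,0.0265,-0.02,1],[-0.6,0.0045,0.0265,-0.05,1],[-0.4,0.0045,0.0265,-0.08,1],[-0.3,0.0045,0.0265,-0.101,1],[-0.3,0.0045,0.0265,-0.101,1]]]' 40; python3 -c "
from h import *
snap('w3')"
```

```text
time_s: 2.35
eef_pos: [519.5, -353.5, 59.8]
ee_rot: [-0.0, 0.821, -0.571, -0.001]
force: [-0.9, 0.4, 0.5]
grip_width: 0.649
2.35 (array([ 519.47558792, -353.5164719 ,   59.79910704]), array([-2.00350552e-04,  8.20959301e-01, -5.70985739e-01, -1.03504722e-03])) [-0.90481842  0.44265575  0.5408001 ] 0.6489483603991274
```

View pics/w3.png

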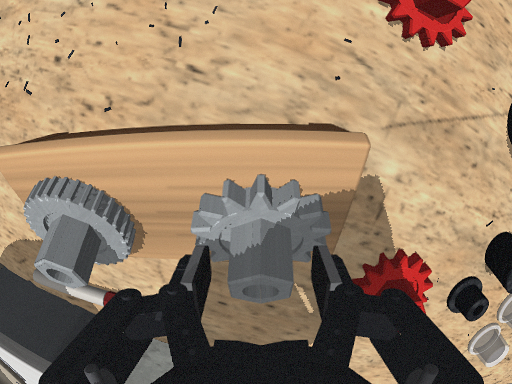

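The hub (260,265) sits centred between the pads, so I close the jaws.

```bash
python3 -m pendant '[[[1,0,0,0,0],[1,0,0,0,0],[1,0,0,0,0],[1,0,0,0,0],[1,0,0,0,0],[1,0,0,0,0]]]' 50; python3 -c "
from h import *
snap('w4')"
```

```text
time_s: 3.0
eef_pos: [520.6, -354.2, 62.9]
ee_rot: [-0.0, 0.821, -0.571, 0.001]
force: [-3.2, 5.1, 8.2]
grip_width: 0.363
3.0 (array([ 520.57364092, -354.17871092,   62.93602505]), array([-3.18974963e-05,  8.21125210e-01, -5.70747363e-01,  9.14633931e-04])) [-3.17000281  5.06498492  8.15234204] 0.3628429787387282
```

View pics/w4.png

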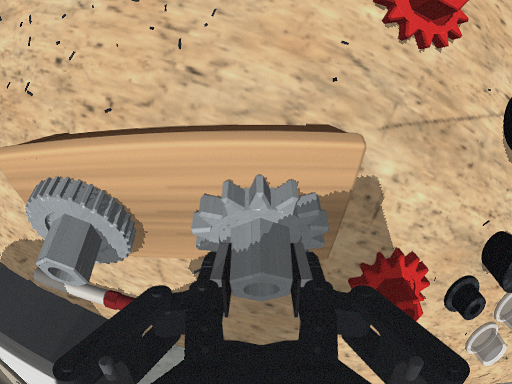

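```bash
python3 -m pendant '[[[1,-0.0023,-0.0009,0.0043,0],[1,-0.0047,-0.0017,0.0087,0],[1,-0.007,-0.0026,0.013,0],[1,-0.0094,-0.0034,0.0173,0],[1,-0.0141,-0.0051,0.026,0],[1,-0.0188,-0.0068,0.0346,0],[1,-0.0188,-0.0068,0.06,0],[1,-0.0188,-0.0068,0.1,0],[1,-0.0188,-0.0068,0.1,0]]]' 50; python3 -c "
from h import *
snap('w5')"
```

```text
time_s: 3.95
eef_pos: [502.6, -363.0, 166.6]
ee_rot: [0.001, 0.821, -0.571, 0.005]
force: [1.7, 0.4, -2.7]
grip_width: 0.36
3.95 (array([ 502.59128372, -362.95060375,  166.59861739]), array([ 0.00112999,  0.82103684, -0.57085133,  0.00509757])) [ 1.70805962  0.39793909 -2.66620157] 0.35995020411711715
```

View pics/w5.png

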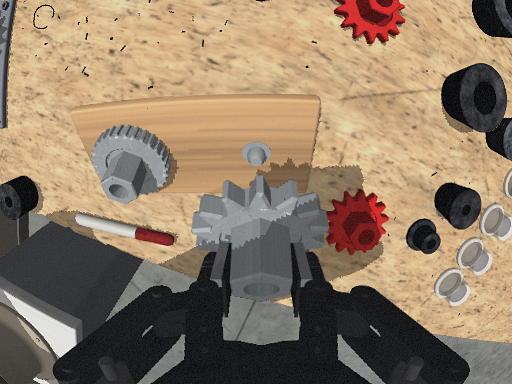

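```bash
python3 -m pendant '[[[1,0.002,0.045,0,0],[1,0.004,0.09,0,0],[1,0.006,0.14,0,0],[1,0.008,0.19,0,0],[1,0.01,0.24,-0.02,0],[1,0.01,0.272,-0.06,0],[1,0.01,0.272,-0.1,0],[1,0.01,0.272,-0.11,0],[1,0.01,0.272,-0.11,0]]]'; python3 -c "
from h import *
snap('w6')"
```

```text
time_s: 4.9
eef_pos: [510.5, -89.2, 49.2]
ee_rot: [0.0, 0.821, -0.571, -0.002]
force: [0.3, -0.5, -2.7]
grip_width: 0.361
4.9 (array([510.46993824, -89.22037691,  49.20270192]), array([ 4.32963726e-04,  8.21018510e-01, -5.70898920e-01, -1.68562921e-03])) [ 0.32011956 -0.52907781 -2.67229199] 0.3612385575180834
```

View pics/w6.png

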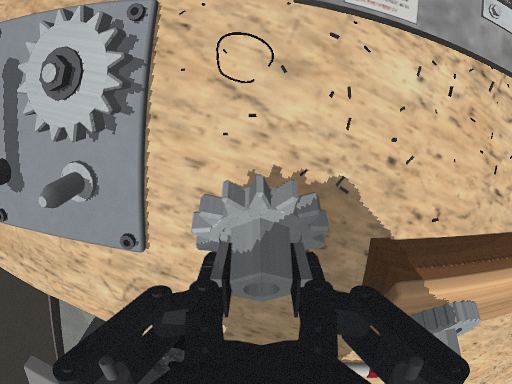

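```bash
python3 -m pendant '[[[1,0,0,-0.005,0],[1,0,0,-0.01,0],[1,0,0,-0.01,0]]]' 25; python3 -m pendant '[[[1,0,0,-0.004,0],[1,0,0,-0.008,0]]]' ; python3 -m pendant '[[[1,0,0,-0.004,0],[1,0,0,-0.008,0]]]'
```

```text
time_s: 5.25
eef_pos: [511.3, -89.4, 40.4]
ee_rot: [-0.0, 0.821, -0.571, 0.0]
force: [-0.3, 0.4, -3.9]
grip_width: 0.361
time_s: 5.45
eef_pos: [514.6, -89.3, 35.9]
ee_rot: [-0.002, 0.821, -0.571, 0.004]
force: [5.2, 8.5, 34.3]
grip_width: 0.358
time_s: 5.65
eef_pos: [518.1, -89.1, 30.7]
ee_rot: [-0.004, 0.821, -0.572, 0.008]
force: [11.7, 22.9, 56.5]
grip_width: 0.362
```

```bash
python3 -m pendant '[[[1,0,0,0.006,0],[1,0,0,0.01,0],[1,0,0,0.01,0]]]' 20; python3 -c "
from h import *
snap('w7')"
```

```text
time_s: 5.95
eef_pos: [511.2, -89.1, 34.5]
ee_rot: [0.0, 0.821, -0.571, 0.0]
force: [-0.5, 0.1, -2.9]
grip_width: 0.364
5.95 (array([511.18808945, -89.14732785,  34.46896989]), array([ 6.86526023e-05,  8.21103317e-01, -5.70779588e-01,  1.25554332e-05])) [-0.50038217  0.07490808 -2.89786295] 0.36417883531123135
```

View pics/w7.png

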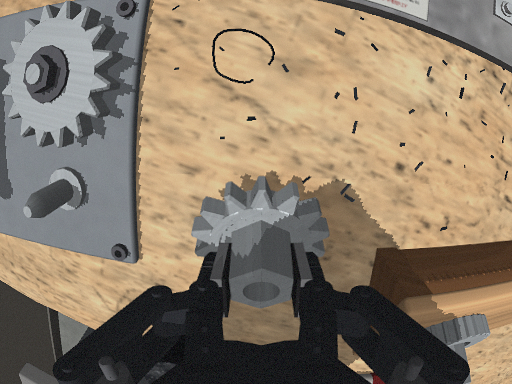

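```bash
python3 -m pendant '[[[0,0,0,-0.002,0],[-0.1,0,0,-0.002,0],[-0.2,0,0,-0.002,0],[-0.3,0,0,0,0],[-0.3,0,0,0.02,0],[-0.5,0,0,0.06,0],[-0.8,0,0,0.1,0],[-1,0,0.03,0.14,0],[-1,0,0.03,0.14,0]]]' 20; python3 -c "
from h import *
snap('w8')"
```

```text
time_s: 6.9
eef_pos: [513.3, -57.6, 179.6]
ee_rot: [-0.002, 0.822, -0.57, 0.004]
force: [1.0, -0.3, -0.8]
grip_width: 1.0
6.9 (array([513.26869418, -57.64237068, 179.56906348]), array([-0.00154637,  0.82169774, -0.56990398,  0.00445955])) [ 1.00318822 -0.2993803  -0.83113733] 0.9995296248305344
```

View pics/w8.png

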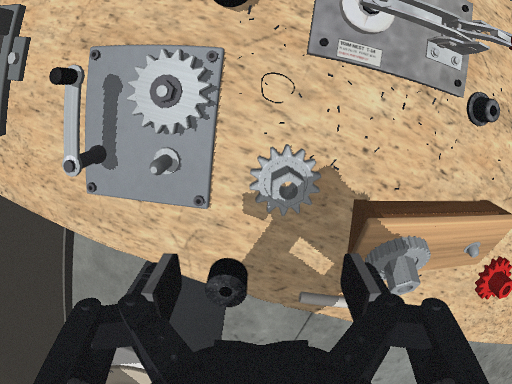

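Gear now lies flat at (285,180). Now two plate views.

```bash
python3 -m pendant '[[[-1,0,0.05,0,0],[-1,0.005,0.1,0,0],[-1,0.005,0.115,0,0],[-1,0.005,0.115,0,0],[-1,0.005,0.115,0,0]]]' 20; python3 -c "
from h import *
snap('w9')"
python3 -m pendant '[[[-1,-0.01,-0.045,-0.02,0],[-1,-0.02,-0.055,-0.04,0],[-1,-0.02,-0.055,-0.04,0],[-1,-0.02,-0.055,-0.04,0]]]' 20; python3 -c "
from h import *
snap('w10')
crop('w9',100,50,300,200,4)
crop('w10',90,30,330,210,3.3)"
```

```text
time_s: 7.45
eef_pos: [516.1, 55.2, 173.5]
ee_rot: [0.001, 0.821, -0.571, -0.001]
force: [0.8, -0.3, -0.3]
grip_width: 0.998
7.45 (array([516.1104113 ,  55.16604969, 173.45266015]), array([ 5.23287419e-04,  8.21114564e-01, -5.70762936e-01, -5.19953106e-04])) [ 0.78322514 -0.25204364 -0.32143596] 0.9980765722935696
time_s: 7.9
eef_pos: [496.6, 0.2, 134.7]
ee_rot: [-0.0, 0.821, -0.572, 0.0]
force: [-0.2, 0.1, 0.7]
grip_width: 1.001
7.9 (array([4.96638215e+02, 1.83778766e-01, 1.34689299e+02]), array([-8.02400347e-05,  8.20593171e-01, -5.71512762e-01,  6.44879010e-05])) [-0.19026083  0.14634819  0.71515311] 1.0007606365612198
```

View pics/w9.png

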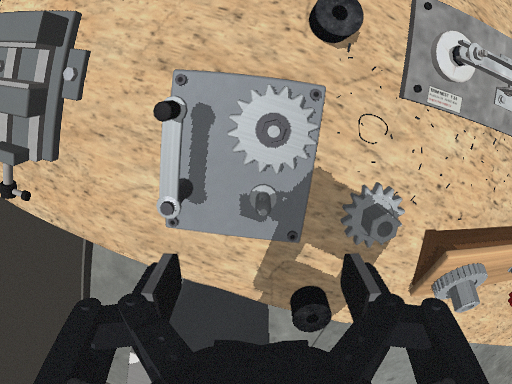

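View pics/w10.png

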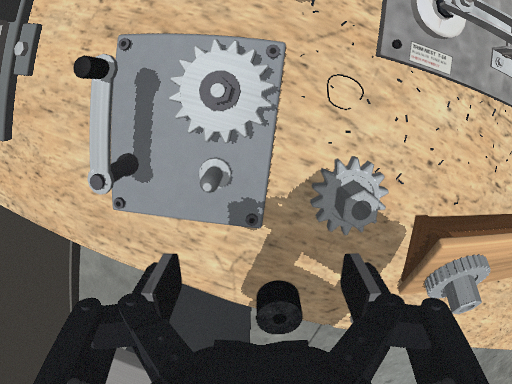

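```bash
python3 -c "
from h import *
crop('w9',215,75,335,225,4)
crop('w10',160,30,290,200,3.5)
crop('w9',330,170,410,250,7)
crop('w10',300,145,400,245,6)"
```

```text
(no output)
```

View pics/w9_c215_75.png

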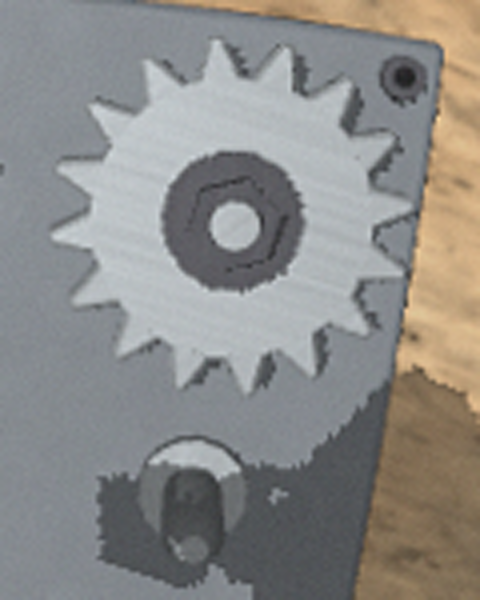

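View pics/w10_c160_30.png

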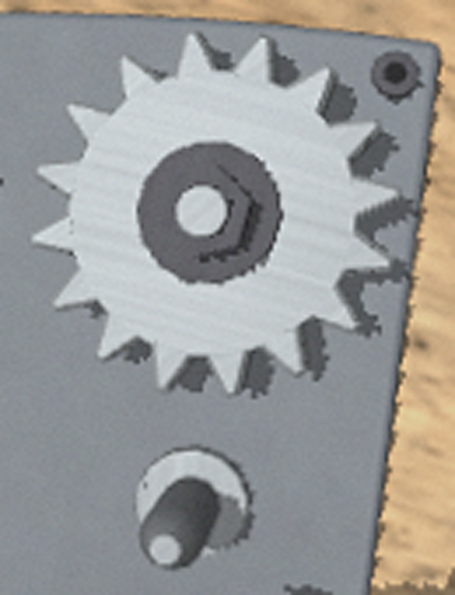

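View pics/w9_c330_170.png

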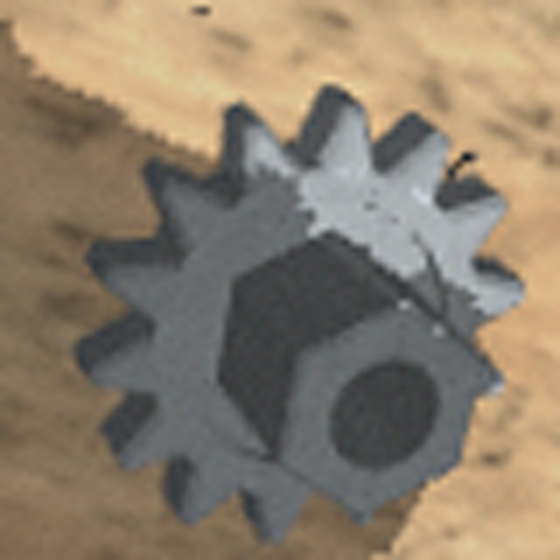

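View pics/w10_c300_145.png

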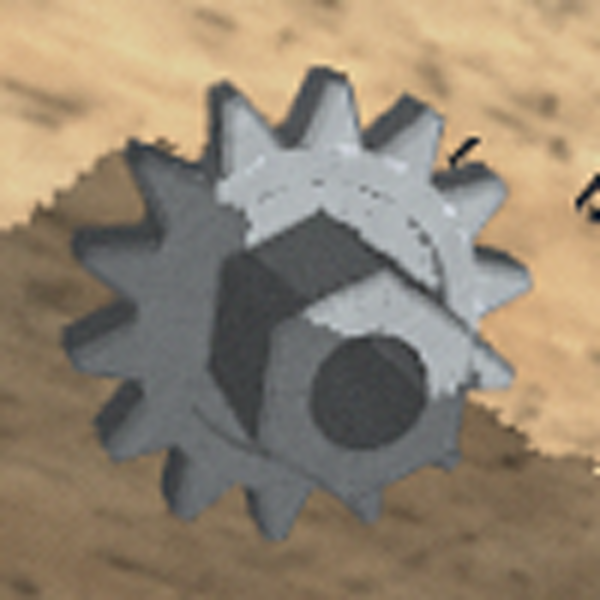

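```bash
python3 - <<'E'
from h import *
s9,d9=load('w9');s10,d10=load('w10')
c9=lambda L,k,o:np.array(L,float).reshape(-1,2)/k+o
def T(a,b):
    X,e=tri([ray('wrist',*a,s9),ray('wrist',*b,s10)]);return X,e[0]
st=T(c9([(192,548)],4,[215,75])[0],c9([(166,550)],3.5,[160,30])[0]);print('stub top',st)
bt=T(c9([(236,226)],4,[215,75])[0],c9([(202,211)],3.5,[160,30])[0]);print('bolt',bt)
gb=T(c9([(386,413)],7,[330,170])[0],c9([(370,392)],6,[300,145])[0]);print('gear bore top',gb)
t9=c9([(215,40),(285,47),(348,82),(395,133),(413,207),(402,275),(368,332),(310,375),(248,392),(184,386),(122,354),(76,304),(52,237),(58,167),(92,107),(148,64)],4,[215,75])
t10=c9([(192,35),(268,42),(328,70),(376,125),(400,193),(390,267),(352,328),(297,373),(231,392),(164,388),(102,356),(58,305),(35,238),(40,170),(72,108),(124,60)],3.5,[160,30])
for t,s in((t9,s9),(t10,s10)):
    P=np.array([at_z('wrist',*p,32,s) for p in t])
    A=np.c_[2*P[:,:2],np.ones(16)];x=np.linalg.lstsq(A,(P[:,:2]**2).sum(1),rcond=None)[0];c=x[:2];r=np.sqrt(x[2]+c@c)
    an=np.degrees(np.arctan2(P[:,1]-c[1],P[:,0]-c[0]))
    ph=np.degrees(np.angle(np.exp(1j*np.radians(an*16)).mean()))/16
    res=(an-ph+11.25)%22.5-11.25
    print('drive c',c,'r',r,'phase',ph,'res',res.round(1))
# triangulated tips height
Z=[T(a,b)[0][2] for a,b in zip(t9,t10)];print('tip z',np.mean(Z),np.std(Z))
for s,L,k,o in((s9,[(300,350),(412,303),(500,383),(365,520),(275,455)],7,[330,170]),(s10,[(275,325),(390,268),(470,335),(370,520),(258,450)],6,[300,145])):
    P=np.array([at_z('wrist',*p,46,s)[:2] for p in c9(L,k,o)])
    print(P.round(1).tolist()); d=P[-1]-P[0];print('left flat az',np.degrees(np.arctan2(d[1],d[0])))
for n,a,b in(('pivot',(168,208),(97,182)),('knobtop',(160,111),(82,67))): print(n,T(a,b))
def pd(u,v,d,s):return p3(s,d,u,v).round(1)
print('depth: stub',pd(160+166/3.5,30+550/3.5,d10,s10),'hub rim',pd(300+300/6,145+420/6,d10,s10),pd(300+430/6,145+470/6,d10,s10),'drivegear',pd(160+230/3.5,30+330/3.5,d10,s10))
E
```

```text
stub top (array([497.01053211,  45.27047796,  53.3550403 ]), np.float64(0.05146983663980315))
bolt (array([571.68785702,  62.43643637,  47.34462989]), np.float64(0.024097373702547237))
gear bore top (array([521.24532962, -84.22026748,  49.14202665]), np.float64(0.06375623144323403))
drive c [571.71891055  62.24403549] r 43.29861825832173 phase 3.598838950287162 res [ 0.4  0.9  0.5  1.  -0.9 -0.9 -0.3 -1.7 -0.5  0.7  0.1  0.2 -0.3 -0.2
  0.4  0.4]
drive c [571.61716172  62.18418653] r 43.315752980727076 phase 3.120155190581453 res [ 0.6 -0.8  0.8  0.3  0.2 -0.6 -0.8 -1.  -0.5  0.3  0.1  0.4 -0.3  0.2
  0.4  0.6]
tip z 31.405573293204675 2.418966304390619
[[525.0, -67.2], [538.0, -81.1], [531.3, -102.8], [502.9, -92.4], [508.1, -71.8]]
left flat az -164.47683296772055
[[524.7, -67.4], [538.5, -80.0], [533.8, -96.7], [501.9, -95.6], [506.4, -73.5]]
left flat az -161.54424912384
pivot (array([479.48335315, 129.66342684,  77.51429482]), np.float64(0.3589247025488867))
knobtop (array([562.79488524, 154.29736829,  94.19348728]), np.float64(0.24732677414651838))
depth: stub [498.3  45.   57.2] hub rim [513.  -77.1  46.7] [ 500.1 -125.8    1.7] drivegear [546.9  48.8  33.9]
```

```bash
python3 - <<'E'
from h import *
s9,_=load('w9');s10,_=load('w10')
for n,z,a,b in(('stub',56,(192/4+215,548/4+75),(166/3.5+160,550/3.5+30)),('bore',46,(386/7+330,413/7+170),(370/6+300,392/6+145)),('bolt',46,(236/4+215,226/4+75),(202/3.5+160,211/3.5+30))):
    print(n,at_z('wrist',*a,z,s9),at_z('wrist',*b,z,s10))
E
```

```text
stub [498.06359016  45.66445929  56.        ] [497.89604092  45.09213713  56.        ]
bore [520.42529127 -86.21577748  46.        ] [520.418772   -85.76588342  46.        ]
bolt [571.58699121  62.31810747  46.        ] [571.63425356  62.63496546  46.        ]
```

```bash
python3 -m pendant '[[[-1,0.012,-0.043,0,-2],[-0.7,0.0238,-0.0862,-0.01,-3.3],[-0.5,0.0238,-0.0862,-0.05,-3.3],[-0.4,0.0238,-0.0862,-0.09,-3.3],[-0.4,0.0238,-0.0862,-0.113,-3.3],[-0.4,0.0238,-0.0862,-0.113,-3.3]]]' 40; python3 -c "
from h import *
snap('w11')"
```

```text
time_s: 8.55
eef_pos: [519.4, -84.5, 19.4]
ee_rot: [0.0, 0.805, -0.594, -0.002]
force: [0.3, 0.2, 0.1]
grip_width: 0.699
8.55 (array([519.3931474 , -84.45148288,  19.41896696]), array([ 4.81219658e-04,  8.04513117e-01, -5.93931290e-01, -2.00894070e-03])) [0.26134517 0.16525278 0.12903544] 0.6994406803082963
```

View pics/w11.png

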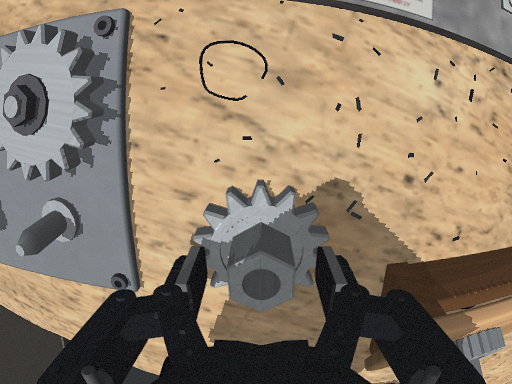

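```bash
python3 -m pendant '[[[0.2,0,0,0.002,0],[1,0,0,0.002,0],[1,0,0,0.002,0],[1,0,0,0.002,0],[1,0,0,0.002,0],[1,0,0,0.002,0]]]' 60; python3 -m pendant '[[[1,0,0,0.02,0],[1,0,0,0.055,0],[1,0,0,0.1,0],[1,0,0,0.1,0],[1,0,0,0.1,0]]]'; python3 -c "
from h import *
snap('w12')"
```

```text
time_s: 9.2
eef_pos: [521.5, -85.4, 25.6]
ee_rot: [-0.001, 0.804, -0.594, 0.002]
force: [-0.4, 1.4, 6.8]
grip_width: 0.362
time_s: 9.7
eef_pos: [520.3, -85.2, 124.3]
ee_rot: [-0.0, 0.804, -0.594, 0.001]
force: [-0.6, 0.4, -3.5]
grip_width: 0.357
9.7 (array([520.33550843, -85.19307487, 124.34100209]), array([-2.89934775e-04,  8.04393041e-01, -5.94096444e-01,  1.08051274e-03])) [-0.59835826  0.38612552 -3.49211461] 0.357470824819066
```

View pics/w12.png

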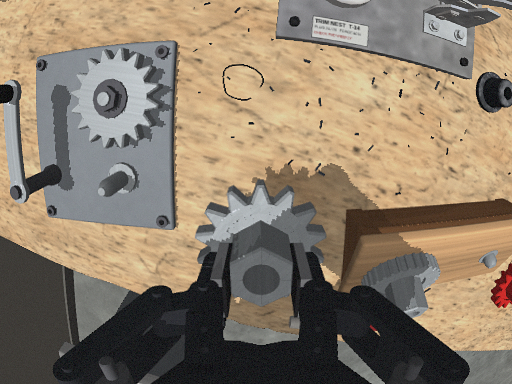

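```bash
python3 -c "
from h import *
crop('w12',180,170,340,310,5)"
```

```text
(no output)
```

View pics/w12_c180_170.png

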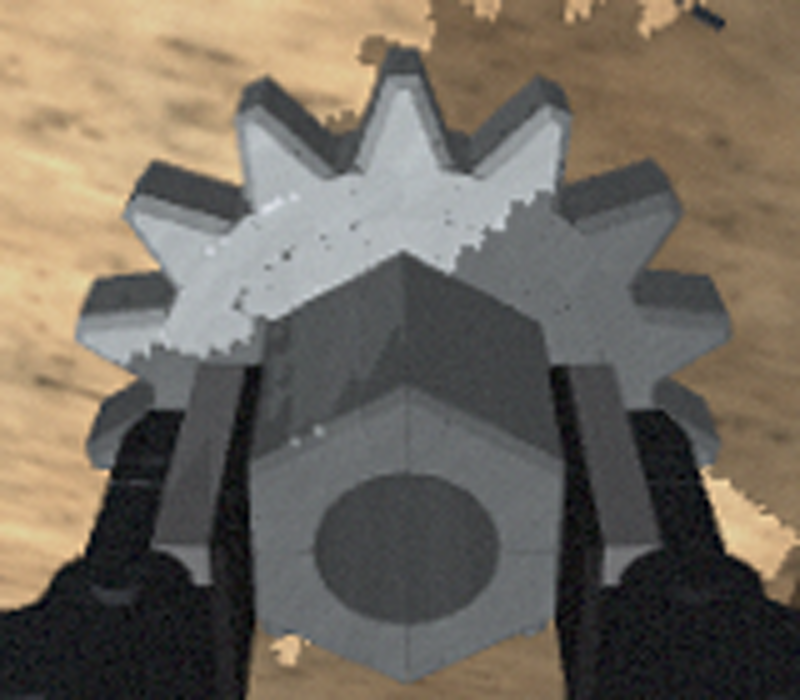

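```bash
python3 - <<'E'
from h import *
s,d=load('w12')
u,v=180+407/5,170+548/5
zt=s[0][2]+20.4
X=at_z('wrist',u,v,zt,s);print('bore top',X)
for a,b in ((290,500),(520,500),(405,430),(405,650)):print(p3(s,d,180+a/5,170+b/5).round(1))
off=X[:2]-s[0][:2];c=np.radians(-5.9);o2=np.array([[np.cos(c),-np.sin(c)],[np.sin(c),np.cos(c)]])@off
print(off,o2,'shift',np.array([498,45.4])-o2-s[0][:2])
E
```

```text
bore top [519.61313109 -86.09373567 144.74100209]
[522.3 -73.3 145.7]
[528.7 -94.9 145.3]
[533.4 -81.6 145.9]
[508.1 -89.4 146.3]
[-0.72237733 -0.9006608 ] [-0.81113198 -0.82163483] shift [-21.52437645 131.41470971]
```

```bash
python3 -m pendant '[[[1,-0.008,0.045,0,-2],[1,-0.016,0.09,0,-4],[1,-0.0215,0.125,0,-5.9],[1,-0.0215,0.1314,-0.015,-5.9],[1,-0.0215,0.1314,-0.03,-5.9],[1,-0.0215,0.1314,-0.03,-5.9],[1,-0.0215,0.1314,-0.03,-5.9]]]'; python3 -c "
from h import *
snap('w13')"
```

```text
time_s: 10.45
eef_pos: [498.2, 46.1, 92.7]
ee_rot: [0.0, 0.773, -0.635, -0.001]
force: [0.1, -0.1, -2.6]
grip_width: 0.361
10.45 (array([498.22931853,  46.0862458 ,  92.74517052]), array([ 4.91445701e-04,  7.72648383e-01, -6.34833546e-01, -7.77005762e-04])) [ 0.05673447 -0.0836122  -2.61140688] 0.36083121717890604
```

View pics/w13.png

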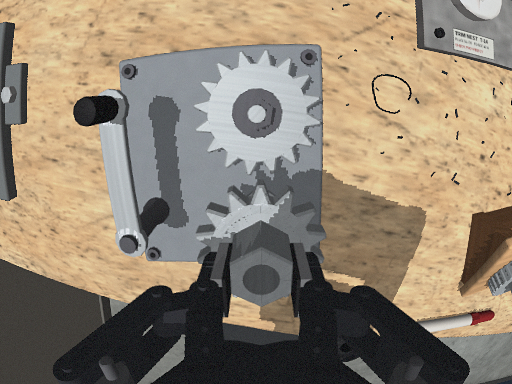

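```bash
python3 -m pendant '[[[1,0,0,-0.008,0],[1,0,0,-0.016,0],[1,0,0,-0.022,0],[1,0,0,-0.022,0]]]'; python3 -m pendant '[[[1,0,0,-0.005,0],[1,0,0,-0.01,0],[1,0,0,-0.01,0]]]'
```

```text
time_s: 10.9
eef_pos: [498.1, 46.2, 70.3]
ee_rot: [0.0, 0.773, -0.635, -0.001]
force: [-0.7, 0.3, -3.0]
grip_width: 0.358
time_s: 11.2
eef_pos: [498.3, 46.2, 60.7]
ee_rot: [0.0, 0.773, -0.635, -0.0]
force: [0.3, 0.6, -2.8]
grip_width: 0.358
```

Over the stub with no side force. Next I look at the mesh before lowering further.

```bash
python3 -c "
from h import *
snap('w14'); crop('w14',180,50,340,290,2.5)"
```

```text
11.2 (array([498.26794728,  46.22270734,  60.66389555]), array([ 3.05487002e-04,  7.72713091e-01, -6.34755193e-01, -4.79498025e-04])) [ 0.28041564  0.57009731 -2.8333279 ] 0.3575077802836405
```

View pics/w14_c180_50.png

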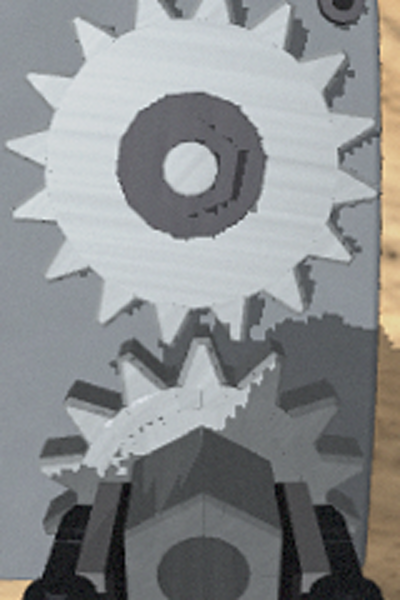

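```bash
python3 -m pendant '[[[1,0,0,-0.004,0],[1,0,0,-0.007,0],[1,0,0,-0.007,0]]]'; python3 -m pendant '[[[1,0,0,-0.004,0],[1,0,0,-0.004,0]]]'
```

```text
time_s: 11.55
eef_pos: [498.4, 46.2, 53.9]
ee_rot: [0.0, 0.773, -0.635, -0.0]
force: [-0.1, -0.7, -3.1]
grip_width: 0.36
time_s: 11.75
eef_pos: [498.4, 46.2, 49.8]
ee_rot: [0.0, 0.773, -0.635, -0.0]
force: [-0.5, 0.0, -4.3]
grip_width: 0.359
```

Below the drive gear's top face with no contact, so the teeth are in mesh. Continuing to the seat.

```bash
python3 -m pendant '[[[1,0,0,-0.004,0],[1,0,0,-0.006,0],[1,0,0,-0.006,0]]]'; python3 -m pendant '[[[1,0,0,-0.002,0],[1,0,0,-0.003,0],[1,0,0,-0.003,0]]]'
```

```text
time_s: 12.05
eef_pos: [498.4, 46.2, 43.9]
ee_rot: [0.0, 0.773, -0.635, -0.0]
force: [-0.8, 0.3, -3.5]
grip_width: 0.36
time_s: 12.35
eef_pos: [498.7, 46.2, 41.6]
ee_rot: [-0.0, 0.773, -0.635, 0.0]
force: [-1.1, 0.8, 2.5]
grip_width: 0.359
```

```bash
python3 -m pendant '[[[0.3,0,0,0.001,0],[0,0,0,0.001,0],[-0.2,0,0,0.001,0],[-0.2,0,0,0.001,0],[-0.2,0,0,0.02,0],[-0.2,0,0,0.06,0],[-0.2,0,0,0.1,0],[-0.2,0,0,0.14,0],[-0.2,-0.01,0,0.14,0],[-0.2,-0.01,0,0.14,0]]]' 40; python3 -c "
from h import *
snap('w15')"
```

```text
time_s: 13.35
eef_pos: [488.0, 46.3, 181.5]
ee_rot: [-0.0, 0.773, -0.635, 0.0]
force: [0.0, 0.4, 0.3]
grip_width: 0.598
13.35 (array([487.95395849,  46.26838243, 181.48804187]), array([-1.60376488e-04,  7.72730728e-01, -6.34733897e-01,  2.74588841e-04])) [0.01601771 0.40947743 0.2738383 ] 0.5978937082476495
```

View pics/w15.png

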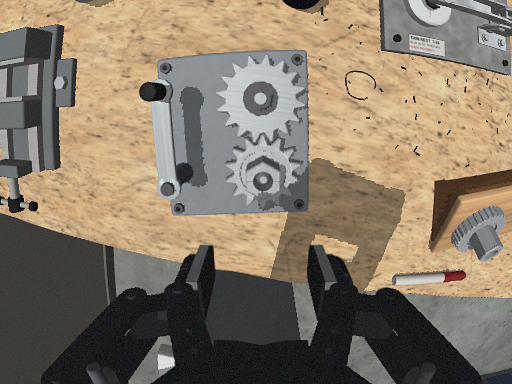

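```bash
python3 -c "
from h import *
crop('w15',130,70,320,220,4)
print(monitor.sense()['joints'].round(3))"
```

```text
[-0.145  0.285  1.674  0.     1.184  1.23 ]
```

View pics/w15_c130_70.png

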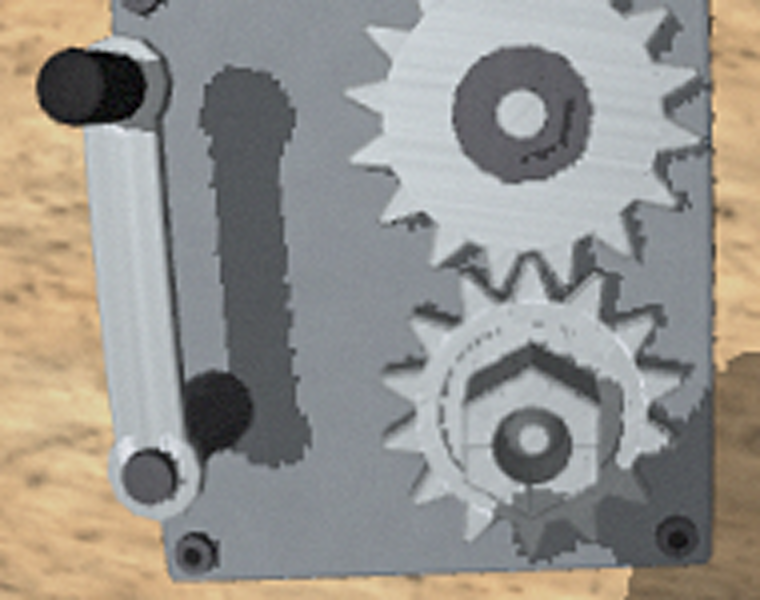

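```bash
python3 - <<'E'
from h import *
s,d=load('w15')
K=at_z('wrist',130+72/4,70+88/4,99,s);V=at_z('wrist',130+150/4,70+475/4,72,s)
print('knob',K,'pivot',V,'stub tip',at_z('wrist',130+535/4,70+438/4,56,s),'bolt',at_z('wrist',130+521/4,70+113/4,46,s))
for a,b in((490,390),(580,390),(490,480),(580,470)):print('hub',p3(s,d,130+a/4,70+b/4).round(1))
for n,P in(('drivegear',(420,170)),('gear disc',(620,420)),('arm',(135,250)),('knob',(65,85))):print(n,p3(s,d,130+P[0]/4,70+P[1]/4).round(1))
piv=np.array([498-88*np.sin(np.radians(13)),45.4+88*np.cos(np.radians(13))]);print(piv)
piv=(piv+V[:2])/2
r=K[:2]-piv;az=np.degrees(np.arctan2(r[1],r[0]));print(np.hypot(*r),az)
t=s[0][:2]
for a in np.linspace(az,-79,13):
    p=piv+88*np.array([np.cos(np.radians(a)),np.sin(np.radians(a))]);print(round(a,1),(p-K[:2]).round(1))
print('to knob',K[:2]-t)
E
```

```text
knob [563.16891048 150.27637772  99.        ] pivot [477.21850229 131.28324504  72.        ] stub tip [498.11864584  44.81512661  56.        ] bolt [571.5326768   62.61554259  46.        ]
hub [509.   57.5  62.5]
hub [512.9  37.4  62. ]
hub [487.8  53.5  62. ]
hub [494.1  33.4  61.7]
drivegear [553.3  84.   34.3]
gear disc [500.1  22.7  30.6]
arm [528.3 140.9  71.3]
knob [563.6 151.9  98.9]
[478.20430722 131.1445657 ]
87.55777028645471 12.57474693512245
12.6 [0.4 0.1]
4.9 [  2.2 -11.5]
-2.7 [  2.4 -23.2]
-10.3 [  1.1 -34.8]
-18.0 [ -1.7 -46.2]
-25.6 [ -6.1 -57.1]
-33.2 [-11.8 -67.3]
-40.8 [-18.9 -76.6]
-48.5 [-27.1 -84.9]
-56.1 [-36.4 -92.1]
-63.7 [-46.5 -98. ]
-71.4 [ -57.3 -102.5]
-79.0 [ -68.7 -105.4]
to knob [ 75.214952   104.00799529]
```

```bash
python3 -m pendant '[[[0.4,0.026,0.036,0,0],[0.4,0.052,0.072,0,0],[0.4,0.0752,0.1042,0,0],[0.4,0.0752,0.1042,0,0],[0.4,0.0752,0.1042,-0.03,0],[0.4,0.0752,0.1042,-0.05,0],[0.4,0.0752,0.1042,-0.05,0]]]' 30; python3 -c "
from h import *
snap('w16')"
```

```text
time_s: 14.1
eef_pos: [561.8, 149.8, 127.4]
ee_rot: [0.003, 0.773, -0.635, -0.003]
force: [0.1, -0.2, 0.6]
grip_width: 0.3
14.1 (array([561.80049951, 149.77406255, 127.3946914 ]), array([ 0.00266534,  0.77258202, -0.63490331, -0.00277524])) [ 0.06531175 -0.20042079  0.61934891] 0.3002456050784107
```

View pics/w16.png

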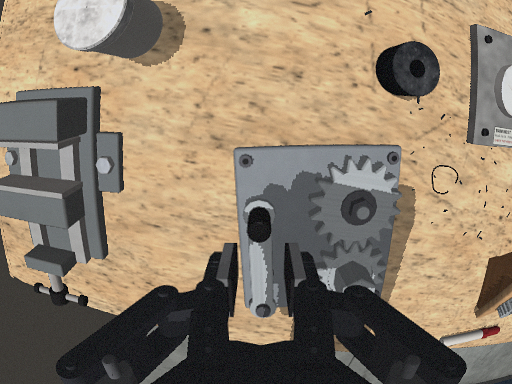

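```bash
python3 -m pendant '[[[0.4,0,0,-0.015,0],[0.4,0,0,-0.03,0],[0.4,0,0,-0.043,0],[0.4,0,0,-0.043,0]]]' 30; python3 -c "
from h import *
snap('w17')"
```

```text
time_s: 14.55
eef_pos: [563.2, 150.1, 87.3]
ee_rot: [0.001, 0.773, -0.635, -0.001]
force: [0.1, -0.4, 0.2]
grip_width: 0.295
14.55 (array([563.23020588, 150.0953769 ,  87.25201075]), array([ 0.00078855,  0.77262413, -0.63486271, -0.00082027])) [ 0.0934572  -0.37173756  0.21197915] 0.2952942200569398
```

View pics/w17.png

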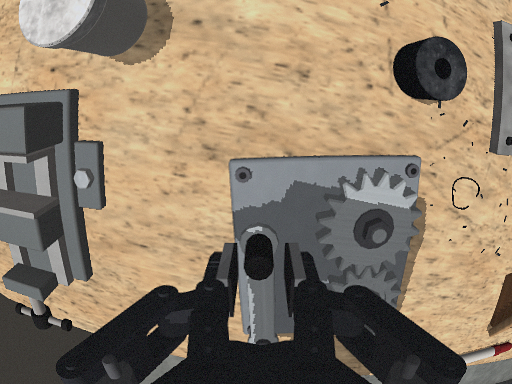

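```bash
python3 -m pendant '[[[0.4,0.0022,-0.0115,0,-4],[0.4,0.0024,-0.0232,0,-9],[0.4,0.0011,-0.0348,0,-15],[0.4,-0.0017,-0.0462,0,-21],[0.4,-0.0061,-0.0571,0,-27],[0.4,-0.0118,-0.0673,0,-33],[0.4,-0.0189,-0.0766,0,-39],[0.4,-0.0271,-0.0849,0,-45],[0.4,-0.0364,-0.0921,0,-51],[0.4,-0.0465,-0.098,0,-57],[0.4,-0.0465,-0.098,0,-57]]]' 30; python3 -c "
from h import *
snap('w18')"
```

```text
time_s: 15.7
eef_pos: [517.3, 51.8, 89.4]
ee_rot: [0.001, -0.375, 0.927, -0.0]
force: [0.3, -0.0, 0.9]
grip_width: 0.297
15.7 (array([517.27687502,  51.84845335,  89.40867253]), array([ 5.71537364e-04, -3.75408113e-01,  9.26859366e-01, -3.71376815e-04])) [ 0.2647033  -0.02683533  0.86412176] 0.29692068446361586
```

View pics/w18.png

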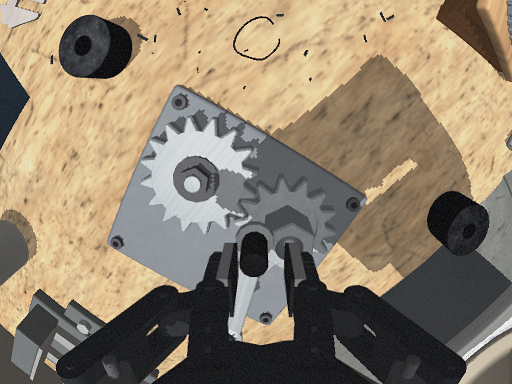

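```bash
python3 -m pendant '[[[0.4,-0.006,-0.0028,0,-3],[0.4,-0.012,-0.005,0,-6],[0.4,-0.017,-0.0064,0,-8],[0.4,-0.021,-0.0075,0,-8],[0.4,-0.021,-0.0075,0,-8]]]' 30;  python3 -m pendant '[[[0.4,-0.002,-0.0005,0,0],[0.4,-0.004,-0.001,0,0],[0.4,-0.004,-0.001,0,0]]]'
```

```text
time_s: 16.25
eef_pos: [496.4, 45.0, 88.6]
ee_rot: [0.0, -0.312, 0.95, -0.0]
force: [-0.3, 1.4, 0.6]
grip_width: 0.3
time_s: 16.55
eef_pos: [492.3, 43.9, 88.4]
ee_rot: [0.0, -0.311, 0.95, -0.0]
force: [1.0, -0.3, 0.4]
grip_width: 0.3
```

```bash
python3 -m pendant '[[[0.4,-0.002,-0.0005,0,0],[0.4,-0.003,-0.0007,0,0]]]'; python3 -m pendant '[[[0.4,-0.002,-0.0005,0,0],[0.4,-0.002,-0.0005,0,0]]]'; python3 -c "
from h import *
snap('w19')"
```

```text
time_s: 16.75
eef_pos: [491.6, 43.6, 88.7]
ee_rot: [0.003, -0.31, 0.951, -0.001]
force: [14.7, 5.8, -8.9]
grip_width: 0.296
time_s: 16.95
eef_pos: [491.3, 43.4, 88.8]
ee_rot: [0.006, -0.31, 0.951, -0.001]
force: [23.6, 10.5, -14.1]
grip_width: 0.303
16.95 (array([491.25424873,  43.41592852,  88.83269508]), array([ 5.60725643e-03, -3.10085474e-01,  9.50691681e-01, -9.41120808e-04])) [ 23.57246033  10.54821231 -14.09996596] 0.30333359592779424
```

View pics/w19.png

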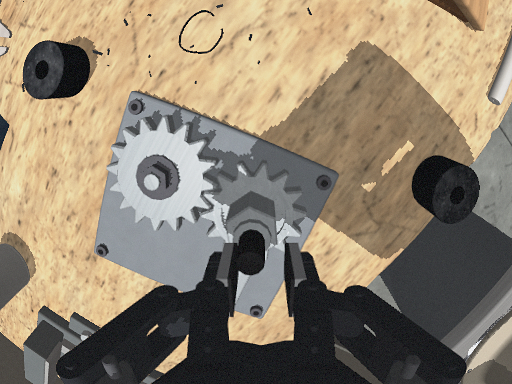

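At the stop. I back off to relieve the pads, lift away and check.

```bash
python3 -m pendant '[[[0.3,0.005,0.0012,0,0],[0.1,0.0055,0.0015,0,0],[0.1,0.0055,0.0015,0,0],[0.1,0.0055,0.0015,0.03,0],[0.1,0.0055,0.0015,0.07,0],[0,0.005,0.001,0.11,6],[0,-0.02,-0.02,0.13,14],[0,-0.04,-0.03,0.13,20],[0,-0.04,-0.03,0.13,20],[0,-0.04,-0.03,0.13,20]]]' 30; python3 -c "
from h import *
snap('w20')
for n in ('scene','top'):
    p,d=vision.capture(n); cv2.imwrite(f'pics/{n}1.png',cv2.cvtColor(p,cv2.COLOR_RGB2BGR))"
python3 -c "
import cv2
a=cv2.imread('pics/scene1.png')[150:270,150:400]; cv2.imwrite('pics/scene1c.png',cv2.resize(a,None,fx=3.2,fy=3.2,interpolation=cv2.INTER_CUBIC))"
```

```text
time_s: 18.0
eef_pos: [447.1, 12.6, 218.4]
ee_rot: [0.0, -0.47, 0.883, -0.0]
force: [0.2, -0.6, -0.2]
grip_width: 0.505
18.0 (array([447.13083042,  12.58138259, 218.35268276]), array([ 4.78288623e-06, -4.70097733e-01,  8.82614367e-01, -1.39362206e-06])) [ 0.24573946 -0.63366029 -0.22487169] 0.5050975864010203
```

View pics/w20.png

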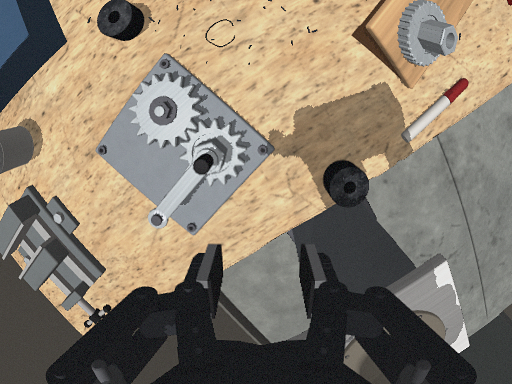

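View pics/scene1c.png

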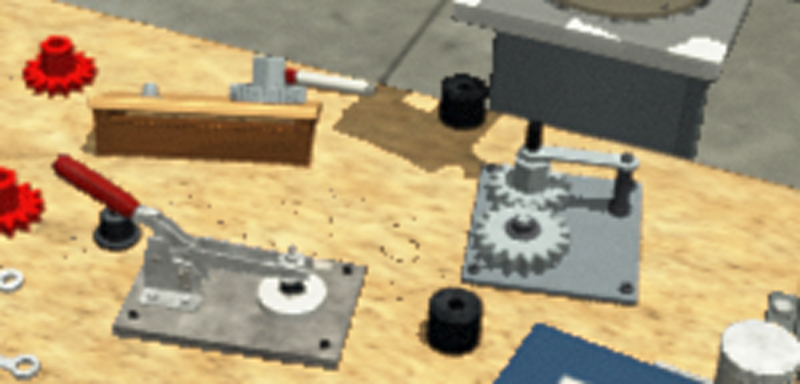

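```bash
python3 - <<'E'
from h import *
crop('w20',130,110,260,240,5)
E
```

```text
(no output)
```

View pics/w20_c130_110.png

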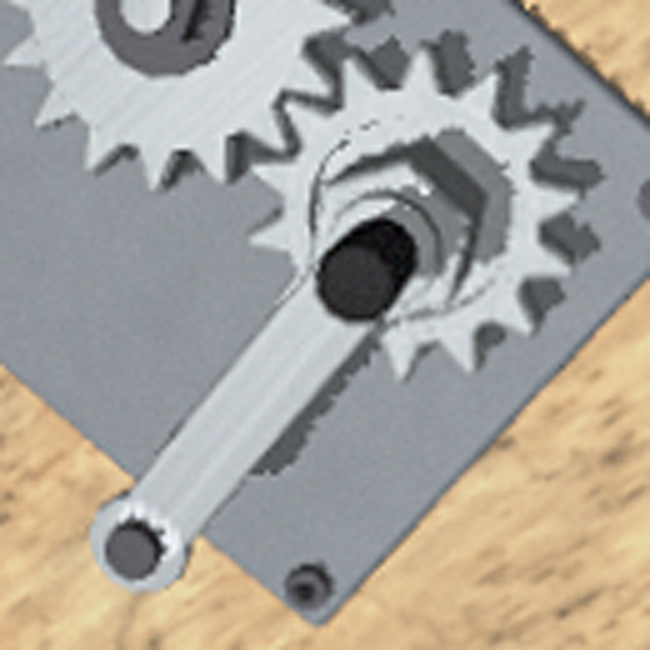

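```bash
python3 - <<'E'
from h import *
s,d=load('w20')
K=at_z('wrist',130+358/5,110+282/5,99,s);V=at_z('wrist',130+133/5,110+549/5,72,s);r=(K-V)[:2]
print(K,V,np.hypot(*r),np.degrees(np.arctan2(r[1],r[0])),'closed az -77')
E
sed -n 1p /dev/null
```

```text
[497.1909396   43.73884119  99.        ] [476.73086125 131.26504109  72.        ] 89.88576347516442 -76.84282456203312 closed az -77
```

View pics/top1.png

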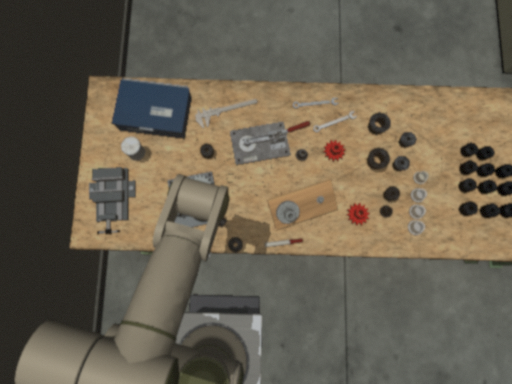

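The latch is closed (azimuth −76.8°, against −77° expected), and the bystanders and the fine gear are where they started.

```bash
python3 -c "
from rig import order,monitor
print(monitor.sense()['time_s']); print(order.finish_job())"
```

```text
18.15
the job is handed in; nothing more can be done
None
```

The coarse gear is on the stub, in mesh with the drive gear and fully home, and the latch arm is closed over it. I handed the job in at 18.15 s.

- **How it went:** I drew the gear off its leaning pin and laid it flat on clear bench. I then gripped it again upright, turned it to the measured tooth angle and slid it down the stub. It dropped into mesh without touching, so no rocking was needed. I then swung the latch by its knob until it hit the stop.
- **Gear check:** The hub face measured about 62 mm above the bench, as expected for a seated gear. The teeth were interleaved in the pictures.
- **Latch check:** The arm measured −76.8° in the world frame, against −77° expected when closed. The knob stands within about 2 mm of the stub axis.
- **Other items:** In the last pictures the fine gear, the red gears and the loose things were where they started. The gripper was clear of everything.
- **What was not clean:** Pressing the tilted gear towards flat briefly reached about 62 N at the wrist, under the 120 N limit. It only partly flattened there and dropped flat when released. Stub heights from two views read 2 to 3 mm low, so I relied on depth readings and contact for height. The knob-to-pivot distance read 89.9 mm against the stated 88.

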